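# Dip a swinging basket of boards into the ultrasonic cleaner

## Task

Take the basket of circuit boards by the black handle of its bail, lift it straight up out of the drip stand until it is clear of the posts, and carry it over the ultrasonic cleaner, lengthways with the tank. The basket comes off the stand swinging and will not settle by itself: damp the swing with the handle, and keep it hanging level and still, centred over the tank with its foot a few centimetres above the rim, for at least 3 seconds; then lower it halfway into the tank, so that the basket's floor is about 2 cm below the rim, and finish while holding it there, hanging still. Once it is off the stand's rail the basket must touch nothing, it must never tip far, and the bottle, tape spool and soldering station stay where they are.

Things in the scene. Friction and masses are not known exactly. Their poses are not given: they have to be found in the camera images.
- bail: The bail, the loose part to grip (0.12 kg): black handle block, 20 mm along x, 60 mm along y, 24 mm high, on a 12 mm square steel crossbar 164 mm long along y. Origin at the block's centre, z up. Grip from above, fingers closing along x. Two thin arms go down at y = +-51 mm to the basket's pivots, 70 mm below the origin.
- basket: Steel basket of upright green circuit boards (fixed in it), 220 mm along x, 90 mm along y, hung between the bail's arms. Origin on the pivot axis (along y), amid its top rim; board tops 20 mm above it, floor 35 mm below it. Foot: a 7 mm cross rod along y under the middle, lowest point 63.5 mm below the origin. x lengthways.
- swing (a joint): Angle of the basket about the bail's y axis, rad: 0 = level, positive = +x end down, foot towards -x; starts near 0.4. Free hinge, no stops. Nominal: 0.58 kg, centre of mass 13 mm below the pivot, inertia about it 0.0046 kg m2, period 1.54 s (varies 10 percent), hardly any damping. Pivot acceleration a (m/s2) along the bail's +x adds +1.7 a (rad/s2).
- stand_seat (a point): On the fixed drip stand: where the handle's centre rests at the start, 162 mm above the bench; its x, y are the bail's. Two posts at y = +-72 mm have 18 mm wide slots that guide the crossbar until lifted 28 mm (post tops 184 mm above the bench). A thin rail holds the basket's foot aside; about 15 mm up the foot slips off it and the basket swings, up to 0.4 rad.
- tank_mouth (a point): Centre of the mouth of the fixed, dry ultrasonic cleaner, in the plane of its rim, 150 mm above the bench, z up. 330 mm (x) by 190 mm (y) outside, 290 by 150 mm inside, walls 20 mm, inner floor 130 mm below the rim. The basket goes in with its x along the tank's x.
- wash_bottle: White plastic bottle, 60 mm diameter, 110 mm tall, standing on the bench beyond the work; origin under its centre. Leave alone.
- tape_spool: Amber roll of tape lying flat, 70 mm diameter, 24 mm high; origin under its centre. Leave alone.
- solder_station: Blue soldering station, a box 150 by 120 mm, 110 mm high; origin under its centre. Leave alone.
Not all that is in view belongs to the job. Leave any pink look-alike of the bail alone.

How it is judged:
On the way:
1. the basket hangs level and still, centred over the tank and lengthways with it, its foot 10 to 110 mm above the rim, for 3 s (horizontal distance between basket and tank_mouth below 0.02 m and z of basket in the frame of tank_mouth between 0.0735 and 0.1735 m and angle between the x axis of basket and the x axis of tank_mouth, either way round below 0.15 rad and angle between basket's own z axis and vertical below 0.1 rad and angular speed of basket below 0.25 rad/s), for 3 s.
At the end, for the whole second after the job is handed in: The robot holds the bail with the basket hanging free in the tank: pivot 0 to 30 mm above the rim plane, within 20 mm of the mouth's centre, lengthways within 0.15 rad, tilt below 0.1 rad, turning slower than 0.3 rad/s, touching nothing (horizontal distance between basket and tank_mouth below 0.02 m and z of basket in the frame of tank_mouth between 0 and 0.03 m and angle between the x axis of basket and the x axis of tank_mouth, either way round below 0.15 rad and angle between basket's own z axis and vertical below 0.1 rad and angular speed of basket below 0.3 rad/s and contact force between basket and anything else below 0.3 N); the arm keeps its last pose, push and grip.
It fails at once if the basket touches something after it has come off the stand's rail (contact force between basket and anything else above 0.5 N and (value of joint swing below 0.08 rad or horizontal distance between bail and stand_seat above 0.02 m)).
It fails at once if the basket tips more than 0.6 rad (angle between basket's own z axis and vertical above 0.6 rad).
It fails at once if a bystander is moved (distance of any of wash_bottle, tape_spool, solder_station from where it was at the start of the episode above 0.03 m).
It also fails if it takes over 64 s, if anything falls off the work surface, if the arm or the gripper's body presses on something with over 40 N, if the wrist force passes 120 N, or if a joint passes its speed limit or range.

## Robot

A 6-joint arm with a two-finger parallel gripper is mounted at the origin on the work surface. World frame = base frame: x ahead of the robot, y to its left, z up, the work surface at z = 0. Lengths are in m, angles in rad, forces in N, time in s.
With the tool pointing down it reaches from about 0.4 to 0.825 m from the base axis. Payload 7 kg.
Tool frame: the origin (TCP) lies at the very end of the fingers, on their centre line; the grasp point (between the pads) lies 19 mm behind it; z points along the fingers, y is the line along which they close (so a half turn about z gives the same grasp; the last joint's range is limited). The gripper opens to 88 mm and grips with 3 to 60 N. Pads are 19 mm wide; open, the fingers measure 130 mm over their backs; the gripper's body (78 mm by 193 mm) begins 47 mm behind the grasp point.
Start: joints at [1.5, 0.359, 0.012, 0, -1.224, -0.288], TCP at [0.237, 0.632, 0.196] pointing down, gripper open.
Joint ranges: [-3.07, 3.07], [-1.43, 2.12], [-1.02, 1.25], [-3.03, 1.67], [-3.05, -0], [-3.03, 3.03]. Speed limits (rad/s): [2.39, 2.39, 3.01, 3.14, 3.14, 3.14].

## Interface

Orientations are given as [roll, pitch, yaw] about the fixed x, y, z axes, in that order (R = Rz(yaw) Ry(pitch) Rx(roll)).
In Python, from station import * gives the robot as it stands.
- The arm moves only by the tool servo_tool, never from a script. Its argument "moves" is a list of rows, each an object of numbers: "jaw": the opening, from 0 (shut) to 1 (fully open); "dx", "dy", "dz": the shift along the world's x, y, z in m; "roll": the turn about the world's z in degrees. A call has exactly 10 rows; each row shifts and turns the commanded pose from where the row before left it; what a row does not reach is not made up. A row lasts 1/8 s, in which the tool goes at most 62.5 mm and 10.7 degrees, less where a joint would pass 70% of its speed; a pose out of reach is approached as far as the arm can. A call with a gripper value outside its range is refused whole. The fingers move at their own pace and stop on an object; "newtons" is the grip in N (left out, the last holds). Time passes only in rows, so rows that do not move let the fingers close, or fill a call up. It gives the time, the measured TCP pose, the force, the opening and the grip force at its end, in the units of the state.
- get_state(): the state, without advancing time (a new reading comes with each control period).
- grab_frame(name): name is "side" or "top" or "wrist"; returns (picture, depth): 384x512x3 uint8, red, green, blue; 384x512 float32, m along the optical axis (not along the pixel's ray), 0 where there is no reading.
- calibration(name): a dict with "intrinsics" (3x3 intrinsics, pixels), "R" (3x3) and "t" (3): a world point X has camera coordinates R X + t. Camera axes: x right, y down, z forward; pixel columns grow to the right and rows downward; lengths in m; the calibration is good to about 2 mm. A picture is of the moment at which its call begins: read the wrist's pose just before it. calibration takes no time and is no camera call; for the wrist camera it gives the pose at the moment of the call.
- job_done(): hands the job in; it is judged then, once.
The state is a dict: "t": time; "q": joint angles; "qd": joint speeds; "joint_efforts": joint torques, N m; "eef_pos": TCP position; "ee_rot": TCP orientation; "force": force on the tool from outside, world axes, zero at the start; "moment": the same for the moment, N m; "width": finger opening in m; "gripper_force": force on a finger pad.
Only numpy, scipy, OpenCV 4.12 (cv2) and the standard library are available. Lean on these libraries where they do the work, as an engineer would, in place of code of your own. Each camera call takes 0.05 s, during which the arm holds its last target. There are 200 camera calls.

## Working session

There is one attempt and no reset: what is moved stays moved. The work goes in short steps, Python scripts to look and compute and a tool call to move; the robot and the scene stay as the last step left them, time stands still between calls to the robot, and variables do not carry over. Pictures are saved under pics/ and viewed, at most 10 in all, crops included, and the job is handed in when it is done.

Besides the shell and the picture viewer there is one more tool, called after "Call:" as name([rows], argument=value, ...), one row to a line, values as JSON. servo_tool: Moves the arm, as the interface text tells. Its arguments: {"type":"object","properties":{"moves":{"type":"array","items":{"type":"object","properties":{"jaw":{"type":"number"},"dx":{"type":"number"},"dy":{"type":"number"},"dz":{"type":"number"},"roll":{"type":"number"}}}},"newtons":{"type":"number"}},"required":["moves"]}

```bash
ls; mkdir -p pics
python3 - <<'E'
from station import *
import cv2,numpy as np
s=get_state();print(s['t'],s['eef_pos'],s['ee_rot'],s['width'])
a=[]
for n in("side","top"):
    p,d=grab_frame(n);c=calibration(n)
    np.savez(f"pics/{n}0.npz",p=p,d=d,K=c["intrinsics"],R=c["R"],t=c["t"])
    cv2.imwrite(f"pics/{n}0.png",p[...,::-1])
    print(n,c)
E
```

```text
pics
0.0 [0.23682927 0.63150751 0.19531453] [ 3.13992177e+00 -1.10612605e-04 -3.58906140e-01] 0.08790781167543626
side {'intrinsics': array([[360.97250495,   0.        , 255.37884804],
       [  0.        , 360.97250495, 192.96319658],
       [  0.        ,   0.        ,   1.        ]]), 'R': array([[-0.99755186, -0.0698059 , -0.00417529],
       [-0.03502608,  0.55042828, -0.8341474 ],
       [ 0.06052661, -0.83195904, -0.55152578]]), 't': array([0.55745227, 0.12714714, 1.00953692])}
top {'intrinsics': array([[492.13176311,   0.        , 248.97754416],
       [  0.        , 492.13176311, 189.53835671],
       [  0.        ,   0.        ,   1.        ]]), 'R': array([[-0.01755093, -0.99979357,  0.01023647],
       [-0.98874806,  0.01583404, -0.14874999],
       [ 0.1485572 , -0.01273199, -0.98882185]]), 't': array([-0.00671452,  0.58747872,  1.60996336])}
```

View pics/side0.png

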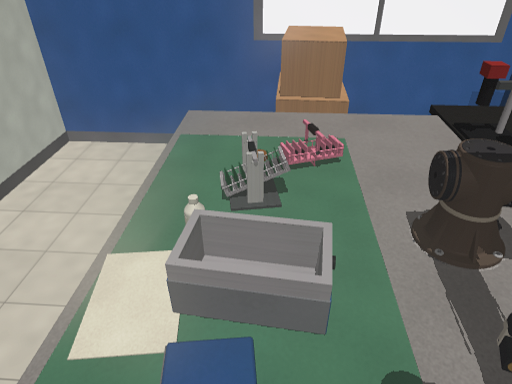

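View pics/top0.png

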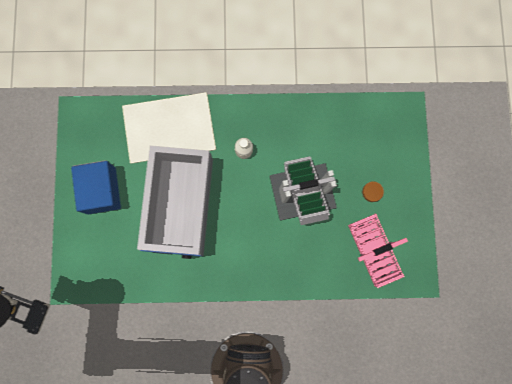

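The side view shows the tilted basket on its stand near (255,165), the tank at (255,265) and the pink look-alike at (312,150). In the top view, the bail handle is near (308,185), the tank centre near (175,202), the bottle at (244,148), the spool at (373,191) and the station at (95,187).

```bash
cat > h.py <<'E'
import numpy as np,cv2
def cloud(d,K,R,t):
    v,u=np.mgrid[:d.shape[0],:d.shape[1]]
    P=np.stack([(u-K[0,2])*d/K[0,0],(v-K[1,2])*d/K[1,1],d],-1)
    return (P-t)@R
def ray(u,v,z,K,R,t):
    r=R.T@np.linalg.inv(K)@[u,v,1];o=-R.T@t
    return o+r*(z-o[2])/r[2]
E
python3 - <<'E'
from h import *
f=dict(np.load("pics/top0.npz"));g=dict(np.load("pics/side0.npz"))
for n,f in(("top",f),("side",g)):
    W=cloud(f['d'],f['K'],f['R'],f['t']);hsv=cv2.cvtColor(f['p'],cv2.COLOR_RGB2HSV)
    x,y,z=np.moveaxis(W,-1,0);ok=f['d']>0
    def rect(m,l):
        if m.sum()<5: print(n,l,'few');return
        r=cv2.minAreaRect((W[m][:,:2]*1000).astype(np.float32))
        print(n,l,m.sum(),np.round(r[0],1),np.round(r[1],1),round(r[2],1),'zmed',np.round(np.percentile(z[m],[5,50,95]),4),'mean',np.round(W[m][:,:2].mean(0),4))
    print(n,'bench z',np.median(z[ok&(abs(z)<.02)]))
    if n=="top": roi=np.zeros(ok.shape,bool);roi[140:262,130:220]=1
    else: roi=np.zeros(ok.shape,bool);roi[205:330,165:340]=1
    rim=(roi&ok&(abs(z-.15)<.006)).astype(np.uint8)
    k,lab,st,_=cv2.connectedComponentsWithStats(rim);rect(lab==1+np.argmax(st[1:,4]),'rim')
    if n=="top": roi=np.zeros(ok.shape,bool);roi[165:205,270:345]=1
    else: roi=np.zeros(ok.shape,bool);roi[130:165,235:275]=1
    dark=roi&ok&(hsv[...,2]<60)&(z>.15)&(z<.2);rect(dark,'handle')
    rect(roi&ok&(z>.176)&(z<.192)&(hsv[...,2]>90)&(hsv[...,1]<60),'posts')
    rect(ok&(z>.2)&(y<.3)&(x>.35),'tall')
    c=f['p'].copy()
    c[dark]=[255,0,0];c[rim>0]=[255,255,0]
    cv2.imwrite(f"pics/{n}m.png",cv2.resize(c[130:230,240:380] if n=="top" else c[110:220,200:300],None,fx=5,fy=5,interpolation=0)[...,::-1])
E
```

```text
top bench z 0.0012929375493156666
top rim 1854 [546.7 223.9] [191.9 330.8] 84.0 zmed [0.1457 0.1503 0.1549] mean [0.5439 0.2244]
top handle 126 [ 583.8 -199.2] [20.8 57.7] 11.6 zmed [0.1655 0.1745 0.1806] mean [ 0.5829 -0.1993]
top posts 107 [ 584.4 -199.2] [ 49.9 158.3] 11.7 zmed [0.1787 0.1833 0.1887] mean [ 0.5845 -0.1996]
top tall few
side bench z 0.002248009257843067
side rim 3658 [546.2 220. ] [194.8 331.2] 84.2 zmed [0.1456 0.1508 0.1524] mean [0.5429 0.2402]
side handle 60 [ 584.3 -194.5] [16.6 54.4] 12.4 zmed [0.1643 0.1743 0.1762] mean [ 0.5849 -0.1936]
side posts 103 [ 584.3 -201.1] [ 48.7 162.4] 11.7 zmed [0.1764 0.1833 0.1866] mean [ 0.5818 -0.1898]
side tall 9410 [ 1399.8 -1814.2] [ 685.9 2129.2] 87.5 zmed [0.2103 0.2943 0.3848] mean [ 1.4225 -2.0492]
```

View pics/topm.png

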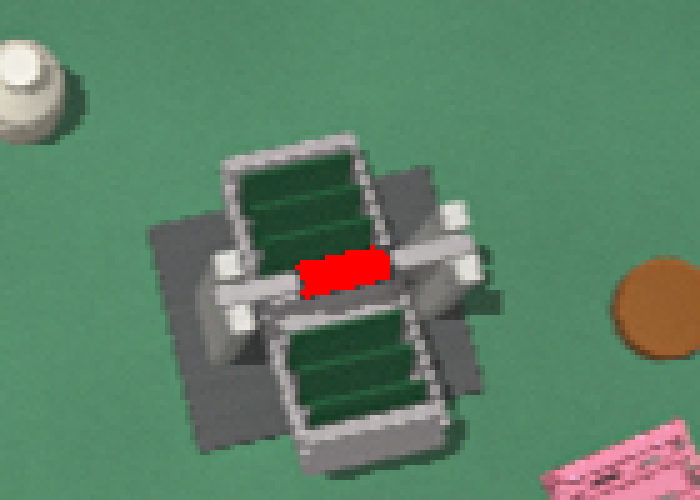

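The mask covers the black handle (red, around (345,272) in the crop) in the slots of the white posts. The bail is at (0.584, -0.199) with yaw +11.6°, +x end down. The tank is at (0.5465, 0.222) with yaw -6°. I'll approach from above.

Call:
servo_tool([
  {"dx":0.017,"dy":-0.042,"dz":0.007,"roll":-3,"jaw":0.57},
  {"dx":0.017,"dy":-0.042,"dz":0.007,"roll":-3,"jaw":0.57},
  {"dx":0.017,"dy":-0.042,"dz":0.007,"roll":-3,"jaw":0.57},
  {"dx":0.017,"dy":-0.042,"dz":0.007,"roll":-3,"jaw":0.57},
  {"dx":0.017,"dy":-0.042,"dz":0.007,"roll":-3,"jaw":0.57},
  {"dx":0.017,"dy":-0.042,"dz":0.007,"roll":-3,"jaw":0.57},
  {"dx":0.017,"dy":-0.042,"dz":0.007,"roll":-3,"jaw":0.57},
  {"dx":0.017,"dy":-0.042,"dz":0.007,"roll":-3,"jaw":0.57},
  {"dx":0.017,"dy":-0.042,"dz":0.007,"roll":-3,"jaw":0.57},
  {"dx":0.017,"dy":-0.042,"dz":0.007,"roll":-3,"jaw":0.57},
], newtons=50)

```text
t: 1.35
eef_pos: [0.4072, 0.2105, 0.2664]
ee_rot: [3.142, 0.0, -0.884]
force: [0.8, -0.5, 0.2]
width: 0.05
gripper_force: 0.0
```

Call:
servo_tool([
  {"dx":0.0177,"dy":-0.041,"roll":-2.8,"jaw":0.57},
  {"dx":0.0177,"dy":-0.041,"roll":-2.8,"jaw":0.57},
  {"dx":0.0177,"dy":-0.041,"roll":-2.8,"jaw":0.57},
  {"dx":0.0177,"dy":-0.041,"roll":-2.8,"jaw":0.57},
  {"dx":0.0177,"dy":-0.041,"roll":-2.8,"jaw":0.57},
  {"dx":0.0177,"dy":-0.041,"roll":-2.8,"jaw":0.57},
  {"dx":0.0177,"dy":-0.041,"roll":-2.8,"jaw":0.57},
  {"dx":0.0177,"dy":-0.041,"roll":-2.8,"jaw":0.57},
  {"dx":0.0177,"dy":-0.041,"roll":-2.8,"jaw":0.57},
  {"dx":0.0177,"dy":-0.041,"roll":-2.8,"jaw":0.57},
])

```text
$.moves[0]: bad value
```

Call:
servo_tool([
  {"dx":0.018,"dy":-0.041,"dz":0,"roll":-3,"jaw":0.57},
  {"dx":0.018,"dy":-0.041,"dz":0,"roll":-3,"jaw":0.57},
  {"dx":0.018,"dy":-0.041,"dz":0,"roll":-3,"jaw":0.57},
  {"dx":0.018,"dy":-0.041,"dz":0,"roll":-3,"jaw":0.57},
  {"dx":0.018,"dy":-0.041,"dz":0,"roll":-3,"jaw":0.57},
  {"dx":0.018,"dy":-0.041,"dz":0,"roll":-3,"jaw":0.57},
  {"dx":0.018,"dy":-0.041,"dz":0,"roll":-3,"jaw":0.57},
  {"dx":0.017,"dy":-0.041,"dz":0,"roll":-3,"jaw":0.57},
  {"dx":0.017,"dy":-0.041,"dz":0,"roll":-3,"jaw":0.57},
  {"dx":0.017,"dy":-0.041,"dz":0,"roll":-1,"jaw":0.57},
])

```text
t: 2.6
eef_pos: [0.5842, -0.1994, 0.2658]
ee_rot: [3.141, 0.0, -1.372]
force: [0.2, 0.9, 0.5]
width: 0.05
gripper_force: 0.0
```

Run:
```python
from station import *
from h import *
c=calibration("wrist");p,d=grab_frame("wrist")
W=cloud(d,c["intrinsics"],c["R"],c["t"]);z=W[...,2]
hsv=cv2.cvtColor(p,cv2.COLOR_RGB2HSV)
m=(d>0)&(hsv[...,2]<70)&(z>.165)&(z<.18)&(np.hypot(W[...,0]-.584,W[...,1]+.199)<.05)
r=cv2.minAreaRect((W[m][:,:2]*1000).astype(np.float32));print(m.sum(),r,np.median(z[m]))
m=(d>0)&(z>.176)&(z<.192)&(hsv[...,2]>90)&(hsv[...,1]<60)
if m.sum()>5:print(m.sum(),cv2.minAreaRect((W[m][:,:2]*1000).astype(np.float32)))
print(get_state()['eef_pos'])
cv2.imwrite("pics/w1.png",p[...,::-1])
```

```text
1347 ((583.8277587890625, -201.92234802246094), (18.400253295898438, 59.437259674072266), 10.856823921203613) 0.17318173493462713
716 ((597.8851318359375, -272.53118896484375), (49.760581970214844, 13.348715782165527), 11.317120552062988)
[ 0.58540977 -0.20322448  0.26489817]
```

View pics/w1.png

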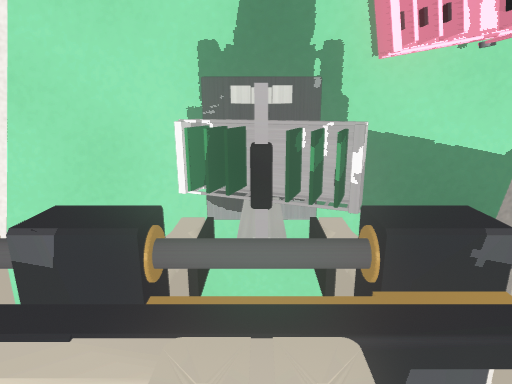

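The wrist view shows the handle at about (261,175), centred between the fingers and aligned with them, so I'll descend and close.

Call:
servo_tool([
  {"dx":-0.001,"dy":0.002,"dz":-0.014,"jaw":0.57},
  {"dz":-0.014,"jaw":0.57},
  {"dz":-0.014,"jaw":0.57},
  {"dz":-0.014,"jaw":0.57},
  {"dz":-0.014,"jaw":0.57},
  {"dz":-0.014,"jaw":0.57},
  {"dz":-0.014,"jaw":0.57},
  {"dz":-0.012,"jaw":0.57},
  {"dz":-0.005,"jaw":0.57},
  {"dz":0,"jaw":0.57},
])

```text
$.moves[0]: bad value
```

Call:
servo_tool([
  {"jaw":0},
  {"jaw":0},
  {"jaw":0},
  {"jaw":0},
  {"jaw":0},
  {"jaw":0},
  {"jaw":0},
  {"jaw":0},
  {"jaw":0},
  {"jaw":0},
], newtons=50)

```text
$.moves[0]: bad value
```

Call:
servo_tool([
  {"dx":-0.001,"dy":0.002,"dz":-0.014,"roll":0,"jaw":0.57},
  {"dx":0,"dy":0,"dz":-0.014,"roll":0,"jaw":0.57},
  {"dx":0,"dy":0,"dz":-0.014,"roll":0,"jaw":0.57},
  {"dx":0,"dy":0,"dz":-0.014,"roll":0,"jaw":0.57},
  {"dx":0,"dy":0,"dz":-0.014,"roll":0,"jaw":0.57},
  {"dx":0,"dy":0,"dz":-0.014,"roll":0,"jaw":0.57},
  {"dx":0,"dy":0,"dz":-0.014,"roll":0,"jaw":0.57},
  {"dx":0,"dy":0,"dz":-0.012,"roll":0,"jaw":0.57},
  {"dx":0,"dy":0,"dz":-0.005,"roll":0,"jaw":0.57},
  {"dx":0,"dy":0,"dz":0,"roll":0,"jaw":0.57},
])

```text
t: 3.9
eef_pos: [0.583, -0.1961, 0.151]
ee_rot: [3.141, -0.0, -1.371]
force: [-0.1, 0.3, 0.1]
width: 0.0501
gripper_force: 0.0
```

Call:
servo_tool([
  {"dx":0,"dy":0,"dz":0,"roll":0,"jaw":0},
  {"dx":0,"dy":0,"dz":0,"roll":0,"jaw":0},
  {"dx":0,"dy":0,"dz":0,"roll":0,"jaw":0},
  {"dx":0,"dy":0,"dz":0,"roll":0,"jaw":0},
  {"dx":0,"dy":0,"dz":0,"roll":0,"jaw":0},
  {"dx":0,"dy":0,"dz":0,"roll":0,"jaw":0},
  {"dx":0,"dy":0,"dz":0,"roll":0,"jaw":0},
  {"dx":0,"dy":0,"dz":0,"roll":0,"jaw":0},
  {"dx":0,"dy":0,"dz":0,"roll":0,"jaw":0},
  {"dx":0,"dy":0,"dz":0,"roll":0,"jaw":0},
], newtons=50)

```text
t: 5.15
eef_pos: [0.583, -0.196, 0.1512]
ee_rot: [3.142, -0.0, -1.371]
force: [1.2, -0.2, -0.4]
width: 0.0007
gripper_force: 0.0
```

Run:
```python
from station import *
from h import *
p,d=grab_frame("side");q,_=grab_frame("wrist");print(get_state())
a=cv2.resize(p[100:220,190:340],(600,480),interpolation=cv2.INTER_CUBIC)
cv2.imwrite("pics/s2.png",a[...,::-1]);cv2.imwrite("pics/w2.png",q[...,::-1])
```

```text
{'t': 5.25, 'q': array([-7.23362129e-03,  2.93051983e-01, -1.89557923e-01, -1.84825277e-05,
       -1.08816285e+00,  2.06896251e-01]), 'qd': array([-7.75539469e-04, -1.62960794e-03, -4.81739474e-04,  1.16424587e-03,
       -1.02478813e-03,  9.57120385e-05]), 'joint_efforts': array([ 2.77714416e-04, -5.14542353e+01,  2.76624119e+01,  6.58011675e+00,
        5.19556669e-02,  5.78997492e-05]), 'eef_pos': array([ 0.58304352, -0.19601592,  0.15125434]), 'ee_rot': array([-3.14156622e+00,  1.11802553e-05, -1.37114227e+00]), 'force': array([-0.40721826,  0.36030798, -0.16021632]), 'moment': array([ 0.06518233, -0.0026569 ,  0.02997083]), 'gripper_force': 0.0, 'width': 0.00034083435444969614}
```

View pics/s2.png

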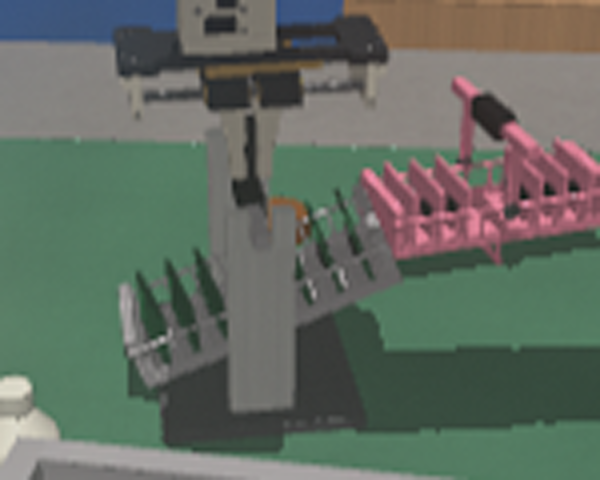

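View pics/w2.png

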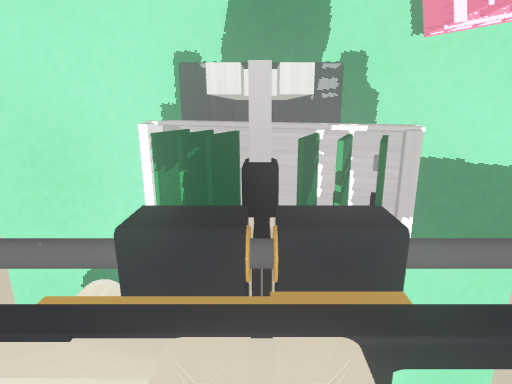

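The side crop shows the closed fingertips ending around (245,185), right at or above the black handle. The wrist view shows the handle at (261,190), still in line with the fingers, so they closed beside or above it. I'll check the geometry by projection.

Run:
```python
from station import *
from h import *
def pj(c,X): 
    x=c["R"]@np.array(X)+c["t"];u=c["intrinsics"]@x/x[2];return u[:2].round(1),x[2].round(3)
yh=np.deg2rad(11.3);ax=np.array([-np.sin(yh),np.cos(yh),0])
for n in("side","wrist"):
    c=calibration(n);p,d=grab_frame(n)
    for l,X in(("tcp",[.583,-.196,.151]),("h top",[.584,-.2,.174]),("h top -y",np.array([.584,-.2,.174])-.03*ax),("h top +y",np.array([.584,-.2,.174])+.03*ax),("postc",[.584,-.2,.184])):print(n,l,pj(c,X))
    W=cloud(d,c["intrinsics"],c["R"],c["t"])
    if n=="side":
        for v in range(124,168,3):print(v,[(W[v,u]*1000).astype(int).tolist()+p[v,u].tolist() for u in (250,252,254)])
    else:
        for v in range(150,300,10):print(v,(W[v,261]*1000).astype(int),p[v,261],d[v,261].round(3))
```

```text
side tcp (array([251.8, 152.2]), np.float64(1.125))
side h top (array([251.5, 144.9]), np.float64(1.115))
side h top -y (array([250.4, 140.7]), np.float64(1.14))
side h top +y (array([252.7, 149.2]), np.float64(1.09))
side postc (array([251.5, 141.9]), np.float64(1.11))
124 [[583, -155, 261, 47, 49, 49], [578, -159, 259, 78, 74, 67], [574, -185, 249, 101, 91, 76]]
127 [[586, -185, 239, 101, 98, 91], [625, -735, 3, 116, 112, 109], [574, -183, 240, 121, 116, 107]]
130 [[587, -187, 228, 122, 118, 108], [580, -185, 229, 38, 40, 40], [574, -185, 229, 115, 112, 102]]
133 [[586, -182, 221, 123, 118, 108], [581, -185, 220, 41, 43, 42], [574, -185, 220, 108, 104, 97]]
136 [[586, -183, 211, 119, 115, 106], [581, -185, 210, 44, 45, 43], [576, -201, 203, 102, 99, 91]]
139 [[587, -183, 201, 123, 119, 109], [581, -190, 198, 43, 44, 44], [575, -185, 200, 105, 101, 94]]
142 [[587, -186, 190, 124, 120, 110], [581, -186, 190, 41, 43, 41], [575, -185, 191, 108, 105, 97]]
145 [[588, -199, 173, 56, 58, 54], [582, -195, 175, 44, 46, 44], [576, -197, 174, 49, 51, 49]]
148 [[586, -175, 175, 43, 45, 43], [58
[... 831 characters left out ...]
rist h top +y (array([259.4, 270.2]), np.float64(0.183))
wrist postc (array([259.3, 227.4]), np.float64(0.165))
150 [ 590 -237  167] [199 196 196] 0.172
160 [ 589 -231  167] [199 196 195] 0.173
170 [ 588 -227  173] [67 67 66] 0.169
180 [ 587 -222  173] [63 64 63] 0.17
190 [ 586 -217  173] [60 60 61] 0.171
200 [ 585 -211  173] [58 59 58] 0.173
210 [ 584 -205  172] [56 57 56] 0.175
220 [ 583 -199  172] [56 57 56] 0.177
230 [ 581 -194  172] [55 53 54] 0.178
240 [ 588 -226  260] [99 99 98] 0.085
250 [ 588 -224  262] [112 111 111] 0.083
260 [ 587 -222  263] [113 111 112] 0.082
270 [ 576 -167  167] [131 127 127] 0.19
280 [ 575 -160  166] [131 128 127] 0.193
290 [ 573 -154  167] [131 128 127] 0.193
```

The depth readings put the real fingertips near z≈0.185, about 33 mm above the reported TCP. That is just over the handle, which explains the empty closing. I'll open and measure the tips directly.

Call:
servo_tool([
  {"dx":0,"dy":0,"dz":0,"roll":0,"jaw":0.57},
  {"dx":0,"dy":0,"dz":0,"roll":0,"jaw":0.57},
  {"dx":0,"dy":0,"dz":0,"roll":0,"jaw":0.57},
  {"dx":0,"dy":0,"dz":0,"roll":0,"jaw":0.57},
  {"dx":0,"dy":0,"dz":0,"roll":0,"jaw":0.57},
  {"dx":0,"dy":0,"dz":0,"roll":0,"jaw":0.57},
  {"dx":0,"dy":0,"dz":0,"roll":0,"jaw":0.57},
  {"dx":0,"dy":0,"dz":0,"roll":0,"jaw":0.57},
  {"dx":0,"dy":0,"dz":0,"roll":0,"jaw":0.57},
  {"dx":0,"dy":0,"dz":0,"roll":0,"jaw":0.57},
])

```text
t: 6.6
eef_pos: [0.583, -0.196, 0.1513]
ee_rot: [-3.142, 0.0, -1.371]
force: [0.3, 0.3, 0.3]
width: 0.0499
gripper_force: 0.0
```

Run:
```python
from station import *
from h import *
print(get_state()['eef_pos'],get_state()['width'])
c=calibration("side");p,d=grab_frame("side")
W=cloud(d,c["intrinsics"],c["R"],c["t"])
x,y,z=np.moveaxis(W,-1,0)
m=(d>0)&(y>-.215)&(y<-.15)&(abs(x-.583)<.09)&(z>.1)&(z<.3)
for zz in np.arange(.11,.30,.01):
    k=m&(abs(z-zz)<.005);print(round(zz,3),k.sum(),np.unique((x[k]*200).round()*5).astype(int))
a=cv2.resize(p[100:200,190:315],(750,600),interpolation=cv2.INTER_CUBIC)
cv2.imwrite("pics/s3.png",a[...,::-1])
```

```text
[ 0.58302285 -0.19603216  0.15125533] 0.04989464803009395
0.11 28 [495 500 505 515 520 525 530 535 540 545]
0.12 27 [495 500 505 510 515 520 525]
0.13 14 [495 500 520 525 530]
0.14 15 [500 505 510 525 530 535]
0.15 2 [505 510]
0.16 5 [570 590]
0.17 47 [570 575 580 585 590 595]
0.18 25 [545 560 570 575 580 585 590 605]
0.19 31 [540 545 550 555 560 605 610 615 620]
0.2 41 [540 545 550 555 560 605 610 615 620]
0.21 38 [540 545 550 555 560 605 610 615 620]
0.22 43 [535 540 545 550 555 560 605 610 615 620]
0.23 52 [535 540 545 550 555 560 605 610 615 620 625]
0.24 30 [535 540 545 550 555 610 615 620 625]
0.25 21 [495 500 520 525 535 540 550 555 610 615 620 625 630 670]
0.26 123 [495 500 505 510 515 520 525 530 535 540 545 550 555 560 565 570 575 580
 585 590 595 600 605 610 615 620 625 630 635 640 645 650 665]
0.27 170 [495 500 510 515 520 525 530 535 540 545 550 555 560 565 570 575 580 585
 590 595 600 605 610 615 620 625 630 635 640 645 650 655]
0.28 119 [495 500 505 510 515 520 525 530 535 540 545 550 555 560 565 570 575 580
 585 590 595 600 605 610 615 620 625 630 635 640]
0.29 322 [495 500 505 510 515 520 525 530 535 540 545 550 555 560 565 570 575 580
 585 590 595 600 605 610 615 620 625 630 635 640 645 650 655 660 665 670]
```

View pics/s3.png

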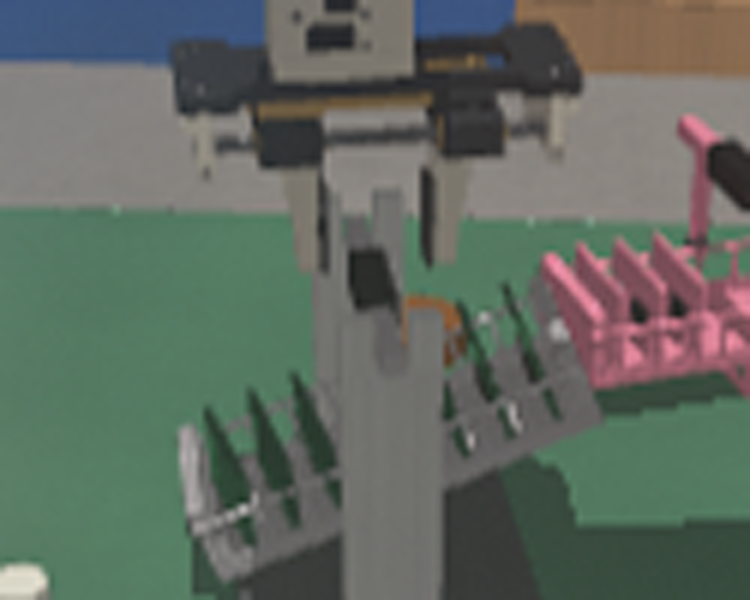

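The crop shows the finger ends at about (315,270) and (440,265), at the level of the handle's top (370,270). The tips are at z≈0.183, so I need another 33 mm down.

Call:
servo_tool([
  {"dx":0.001,"dy":-0.004,"dz":-0.006,"roll":0,"jaw":0.57},
  {"dx":0,"dy":0,"dz":-0.007,"roll":0,"jaw":0.57},
  {"dx":0,"dy":0,"dz":-0.007,"roll":0,"jaw":0.57},
  {"dx":0,"dy":0,"dz":-0.007,"roll":0,"jaw":0.57},
  {"dx":0,"dy":0,"dz":-0.006,"roll":0,"jaw":0.57},
  {"dx":0,"dy":0,"dz":0,"roll":0,"jaw":0},
  {"dx":0,"dy":0,"dz":0,"roll":0,"jaw":0},
  {"dx":0,"dy":0,"dz":0,"roll":0,"jaw":0},
  {"dx":0,"dy":0,"dz":0,"roll":0,"jaw":0},
  {"dx":0,"dy":0,"dz":0,"roll":0,"jaw":0},
], newtons=50)

```text
t: 7.9
eef_pos: [0.5843, -0.2, 0.1186]
ee_rot: [-3.141, -0.0, -1.371]
force: [0.2, -0.6, 1.1]
width: 0.0194
gripper_force: 50.0
```

Gripped, with the opening at 19.4 mm and 50 N on the handle. I'll lift straight up by 0.21 m.

Call:
servo_tool([
  {"dx":0,"dy":0,"dz":0.01,"roll":0,"jaw":0},
  {"dx":0,"dy":0,"dz":0.02,"roll":0,"jaw":0},
  {"dx":0,"dy":0,"dz":0.03,"roll":0,"jaw":0},
  {"dx":0,"dy":0,"dz":0.03,"roll":0,"jaw":0},
  {"dx":0,"dy":0,"dz":0.03,"roll":0,"jaw":0},
  {"dx":0,"dy":0,"dz":0.03,"roll":0,"jaw":0},
  {"dx":0,"dy":0,"dz":0.03,"roll":0,"jaw":0},
  {"dx":0,"dy":0,"dz":0.02,"roll":0,"jaw":0},
  {"dx":0,"dy":0,"dz":0.01,"roll":0,"jaw":0},
  {"dx":0,"dy":0,"dz":0,"roll":0,"jaw":0},
])

```text
t: 9.15
eef_pos: [0.5839, -0.1999, 0.3282]
ee_rot: [-3.142, 0.0, -1.371]
force: [-0.5, 0.8, -6.2]
width: 0.0198
gripper_force: 50.0
```

Run:
```python
from station import *
from h import *
s=get_state();print(s['t'],s['eef_pos'],s['width'],s['force'])
F=[]
for i in range(3):
    t=get_state()['t'];c=calibration("wrist");p,d=grab_frame("wrist");F.append((t,d,p))
np.savez("pics/w4.npz",d=np.array([f[1] for f in F]),p=np.array([f[2] for f in F]),t=[f[0] for f in F],K=c["intrinsics"],R=c["R"],tt=c["t"],eef=s['eef_pos'],yaw=s['ee_rot'][2])
cv2.imwrite("pics/w4.png",F[0][2][...,::-1])
```

```text
9.15 [ 0.58390976 -0.19985485  0.32817842] 0.01978079229626857 [-0.49609088  0.77092899 -6.22938539]
```

View pics/w4.png

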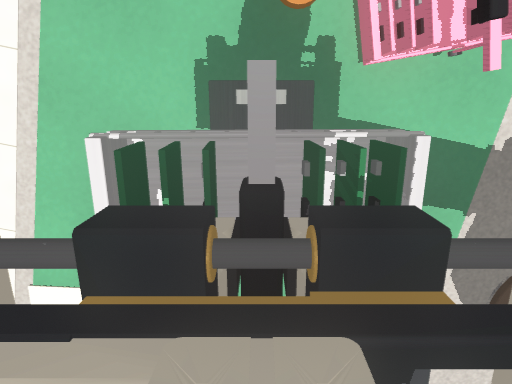

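The wrist view shows the basket hanging free, with its far rim along row 132 from (95,135) to (425,135). I'll write an angle estimator from the wrist depth.

```bash
cat >> h.py <<'E'
def swing(d,p,K,R,t,eef,yaw,dbg=False):
    """basket angle about bail y, and its rim centre, from one wrist frame"""
    b=yaw+np.pi/2;W=cloud(d,K,R,t)-(np.array(eef)+[0,0,.044-.070])
    x=W[...,0]*np.cos(b)+W[...,1]*np.sin(b);y=-W[...,0]*np.sin(b)+W[...,1]*np.cos(b);z=W[...,2]
    s=cv2.cvtColor(p,cv2.COLOR_RGB2HSV)
    m=(d>.08)&(abs(x)<.13)&(abs(x)>.02)&(y>-.055)&(y<-.037)&(z>-.09)&(z<.07)&(s[...,1]<60)
    X,Z=x[m],z[m];xb=np.round(X/.006).astype(int);px=[];pz=[]
    for k in np.unique(xb):
        q=xb==k
        if q.sum()>4: px.append(X[q].mean());pz.append(np.percentile(Z[q],92))
    px,pz=np.array(px),np.array(pz)
    w=np.ones(len(px),bool)
    for _ in range(4):
        a=np.polyfit(px[w],pz[w],1);r=abs(np.polyval(a,px)-pz);w=r<max(.004,1.5*np.median(r))
    if dbg:print(np.c_[px,pz,w].round(3).tolist())
    return -np.arctan(a[0]),a[1],w.sum(),len(px)
E
python3 - <<'E'
from h import *
f=np.load("pics/w4.npz")
print('R',f['R'].round(2).tolist(),f['t'])
for i in range(3):print(f['t'][i],swing(f['d'][i],f['p'][i],f['K'],f['R'],f['tt'],f['eef'],f['yaw'],i==0))
E
```

```text
R [[-0.98, -0.2, 0.0], [-0.19, 0.95, 0.25], [-0.05, 0.24, -0.97]] [9.15 9.2  9.25]
[[-0.112, 0.003, 0.0], [-0.108, 0.004, 0.0], [-0.102, 0.003, 0.0], [-0.096, -0.006, 1.0], [-0.09, -0.006, 1.0], [-0.084, -0.005, 1.0], [-0.078, -0.005, 1.0], [-0.072, -0.005, 1.0], [-0.066, -0.004, 1.0], [-0.06, -0.004, 1.0], [-0.054, -0.004, 1.0], [-0.048, -0.003, 1.0], [-0.042, -0.002, 1.0], [-0.036, -0.003, 1.0], [-0.03, -0.002, 1.0], [-0.024, -0.002, 1.0], [-0.021, -0.002, 1.0], [0.02, 0.001, 1.0], [0.024, 0.001, 1.0], [0.03, 0.001, 1.0], [0.036, 0.002, 1.0], [0.042, 0.002, 1.0], [0.048, 0.003, 1.0], [0.054, 0.003, 1.0], [0.06, 0.004, 1.0], [0.066, 0.004, 1.0], [0.072, 0.004, 1.0], [0.078, 0.005, 1.0], [0.084, 0.005, 1.0], [0.09, 0.006, 1.0], [0.097, 0.015, 0.0], [0.102, 0.017, 0.0], [0.106, 0.016, 0.0]]
9.15 (np.float64(-0.06305761188514189), np.float64(-0.00019182498508483626), np.int64(27), 33)
9.2 (np.float64(0.004840847941148552), np.float64(-0.00030445853412511547), np.int64(27), 33)
9.25 (np.float64(0.07084800316221188), np.float64(-0.0004097154074897141), np.int64(28), 33)
```

The estimator is clean: angle ≈0.07 and rising at 1.3 rad/s. Now I'll carry it over the tank.

Call:
servo_tool([
  {"dx":-0.004,"dy":0.02,"dz":0,"roll":-1.7,"jaw":0},
  {"dx":-0.004,"dy":0.04,"dz":0,"roll":-1.8,"jaw":0},
  {"dx":-0.004,"dy":0.05,"dz":0,"roll":-1.7,"jaw":0},
  {"dx":-0.004,"dy":0.055,"dz":0,"roll":-1.8,"jaw":0},
  {"dx":-0.004,"dy":0.055,"dz":0,"roll":-1.7,"jaw":0},
  {"dx":-0.004,"dy":0.055,"dz":0,"roll":-1.8,"jaw":0},
  {"dx":-0.004,"dy":0.05,"dz":0,"roll":-1.7,"jaw":0},
  {"dx":-0.004,"dy":0.05,"dz":0,"roll":-1.8,"jaw":0},
  {"dx":-0.004,"dy":0.032,"dz":0,"roll":-1.7,"jaw":0},
  {"dx":-0.002,"dy":0.015,"dz":0,"roll":-1.7,"jaw":0},
])

```text
t: 10.55
eef_pos: [0.5453, 0.2238, 0.3269]
ee_rot: [3.14, -0.001, -1.674]
force: [0.0, -0.1, -5.1]
width: 0.0197
gripper_force: 50.0
```

```bash
cat > look.py <<'E'
from station import *
from h import *
import json,os
from scipy.optimize import least_squares
def look(n,w=None):
    T=[];A=[]
    for i in range(n):
        s=get_state();c=calibration("wrist");p,d=grab_frame("wrist")
        T.append(s['t']);A.append(swing(d,p,c["intrinsics"],c["R"],c["t"],s['eef_pos'],s['ee_rot'][2])[0])
    T,A=np.array(T),np.array(A);t1=get_state()['t']
    print(np.c_[T,A].round(4).tolist())
    f=lambda q:q[0]*np.cos(q[2]*(T-t1))+q[1]*np.sin(q[2]*(T-t1))+q[3]-A
    if w is None:
        r=least_squares(f,[A[-1],0,4.08,0]);q=r.x
    else:
        g=lambda q:f([q[0],q[1],w,q[2]]);r=least_squares(g,[A[-1],0,0]);q=[r.x[0],r.x[1],w,r.x[2]]
    print('rms',np.sqrt(np.mean(r.fun**2)),'t1',t1,'th',q[0],'thd',q[1]*q[2],'w',q[2],'bias',q[3],'amp',np.hypot(q[0],q[1]))
    s=get_state();print(s['eef_pos'],s['ee_rot'],s['width'])
    return t1,q
E
python3 - <<'E'
from look import *
look(20)
p,d=grab_frame("top");c=calibration("top");np.savez("pics/top5.npz",p=p,d=d,K=c["intrinsics"],R=c["R"],t=c["t"])
cv2.imwrite("pics/top5.png",p[...,::-1])
E
```

```text
[[10.55, -0.2332], [10.6, -0.1738], [10.65, -0.108], [10.7, -0.0385], [10.75, 0.0322], [10.8, 0.1031], [10.85, 0.1679], [10.9, 0.2281], [10.95, 0.2754], [11.0, 0.3104], [11.05, 0.3357], [11.1, 0.3442], [11.15, 0.3408], [11.2, 0.3236], [11.25, 0.2912], [11.3, 0.2498], [11.35, 0.1943], [11.4, 0.1305], [11.45, 0.0632], [11.5, -0.0085]]
rms 0.0009345684413612452 t1 11.55 th -0.07027269281089413 thd -1.4001977515133925 w 4.028420217141368 bias -0.00851583767301471 amp 0.3546124832344546
[0.54601065 0.22197644 0.32825968] [ 3.14157568e+00 -4.22421740e-05 -1.67473161e+00] 0.01972465513716454
```

```bash
cat > plan.py <<'E'
import numpy as np
def resp(w,n,N=None,h=.125,lag=0.):
    """effect of each row's displacement on (th,thd) at end; velocity steps at row edges"""
    g=w*w/9.81;M=np.zeros((2,n));T=n*h
    for j in range(n):
        for te,sg in((j*h,1),((j+1)*h,-1)):
            tau=T-te-lag
            dv=sg*g/h
            M[:,j]+=dv*np.array([np.sin(w*tau)/w,np.cos(w*tau)])
    return M
def plan(th,thd,w,n,net=0.,lag=0.):
    T=n*.125;c,s=np.cos(w*T),np.sin(w*T)
    free=np.array([th*c+thd/w*s,-th*w*s+thd*c])
    A=np.vstack([resp(w,n,lag=lag),np.ones(n)]);b=np.r_[-free,net]
    # least velocity change
    D=np.diff(np.eye(n+2)[:,1:-1],axis=0)
    H=D.T@D+.1*np.eye(n)
    Hi=np.linalg.inv(H);return Hi@A.T@np.linalg.solve(A@Hi@A.T,b)
def prop(q,dt): 
    w=q[2];th,td=q[0],q[1]*w;c,s=np.cos(w*dt),np.sin(w*dt)
    return th*c+td/w*s,-th*w*s+td*c
E
python3 - <<'E'
from plan import *
w=4.028;th,td=prop([-.0703,-1.4002/w,w],.05);print(th,td)
s=plan(th,td,w,20);print((s*1000).round(1),(np.cumsum(s)*1000).round(0))
r=np.round(s*1000)/1000
from look import *
print(get_state()['t'],'residual from rounding',resp(w,20)@(r-s),r.sum())
# top view: rim re-check and basket centre
f=np.load("pics/top5.npz");W=cloud(f['d'],f['K'],f['R'],f['t']);p=f['p'];hs=cv2.cvtColor(p,cv2.COLOR_RGB2HSV)
m=(f['d']>0)&(W[...,2]>.35)&(W[...,2]<.40)&(np.hypot(W[...,0]-.546,W[...,1]-.222)<.1);print(m.sum())
E
```

```text
-0.13841672835542407 -1.3152530753512424
[  9.8  16.   17.   12.3   3.   -8.7 -19.9 -27.9 -30.6 -27.4 -18.9  -7.2
   5.   14.9  20.3  20.4  15.7   8.2   0.9  -2.9] [ 10.  26.  43.  55.  58.  49.  29.   2. -29. -57. -75. -83. -78. -63.
 -42. -22.  -6.   2.   3.   0.]
11.6 residual from rounding [-0.00034516  0.00811836] -0.0009999999999999992
131
```

Call:
servo_tool([
  {"dx":0.01,"dy":-0.001,"dz":0,"roll":0,"jaw":0},
  {"dx":0.016,"dy":-0.002,"dz":0,"roll":0,"jaw":0},
  {"dx":0.017,"dy":-0.002,"dz":0,"roll":0,"jaw":0},
  {"dx":0.012,"dy":-0.001,"dz":0,"roll":0,"jaw":0},
  {"dx":0.003,"dy":0,"dz":0,"roll":0,"jaw":0},
  {"dx":-0.009,"dy":0.001,"dz":0,"roll":0,"jaw":0},
  {"dx":-0.02,"dy":0.002,"dz":0,"roll":0,"jaw":0},
  {"dx":-0.028,"dy":0.003,"dz":0,"roll":0,"jaw":0},
  {"dx":-0.031,"dy":0.003,"dz":0,"roll":0,"jaw":0},
  {"dx":-0.027,"dy":0.003,"dz":0,"roll":0,"jaw":0},
])

```text
t: 12.85
eef_pos: [0.4871, 0.2279, 0.3288]
ee_rot: [-3.141, 0.001, -1.674]
force: [0.1, 0.7, -4.7]
width: 0.0192
gripper_force: 50.0
```

Call:
servo_tool([
  {"dx":-0.019,"dy":0.002,"dz":0,"roll":0,"jaw":0},
  {"dx":-0.007,"dy":0.001,"dz":0,"roll":0,"jaw":0},
  {"dx":0.005,"dy":0,"dz":0,"roll":0,"jaw":0},
  {"dx":0.015,"dy":-0.002,"dz":0,"roll":0,"jaw":0},
  {"dx":0.02,"dy":-0.002,"dz":0,"roll":0,"jaw":0},
  {"dx":0.02,"dy":-0.002,"dz":0,"roll":0,"jaw":0},
  {"dx":0.016,"dy":-0.002,"dz":0,"roll":0,"jaw":0},
  {"dx":0.008,"dy":-0.001,"dz":0,"roll":0,"jaw":0},
  {"dx":0.001,"dy":0,"dz":0,"roll":0,"jaw":0},
  {"dx":-0.002,"dy":0,"dz":0,"roll":0,"jaw":0},
])

```text
t: 14.1
eef_pos: [0.5457, 0.222, 0.3283]
ee_rot: [3.141, 0.0, -1.675]
force: [0.4, -0.2, -5.1]
width: 0.0198
gripper_force: 50.0
```

Run:
```python
from look import *
from plan import *
t1,q=look(12,4.028)
th,td=q[0],q[1]*q[2]
for n in(10,):
    s=plan(th,td,4.028,n);print(n,(s*1000).round(1),(np.cumsum(s)*1000).round(0))
```

```text
[[14.1, -0.0266], [14.15, -0.0351], [14.2, -0.0413], [14.25, -0.0462], [14.3, -0.0489], [14.35, -0.05], [14.4, -0.0486], [14.45, -0.045], [14.5, -0.0392], [14.55, -0.0324], [14.6, -0.0249], [14.65, -0.0151]]
rms 0.0002701700245815852 t1 14.7 th -0.006895501003980422 thd 0.20667041407749004 w 4.028 bias 0.002019945902236985 amp 0.051769724759915
[0.54601657 0.22202553 0.3282655 ] [-3.14158719e+00  2.75599770e-05 -1.67475457e+00] 0.01952185861721914
10 [ 1.9 -0.  -3.4 -6.  -6.5 -4.4 -0.2  4.4  7.5  6.7] [  2.   2.  -1.  -7. -14. -18. -19. -14.  -7.  -0.]
```

Call:
servo_tool([
  {"dx":0.002,"dy":0,"dz":0,"roll":0,"jaw":0},
  {"dx":0,"dy":0,"dz":0,"roll":0,"jaw":0},
  {"dx":-0.003,"dy":0,"dz":0,"roll":0,"jaw":0},
  {"dx":-0.006,"dy":0.001,"dz":0,"roll":0,"jaw":0},
  {"dx":-0.007,"dy":0.001,"dz":0,"roll":0,"jaw":0},
  {"dx":-0.004,"dy":0,"dz":0,"roll":0,"jaw":0},
  {"dx":0,"dy":0,"dz":0,"roll":0,"jaw":0},
  {"dx":0.004,"dy":0,"dz":0,"roll":0,"jaw":0},
  {"dx":0.008,"dy":-0.001,"dz":0,"roll":0,"jaw":0},
  {"dx":0.006,"dy":-0.001,"dz":0,"roll":0,"jaw":0},
])

```text
t: 15.95
eef_pos: [0.5468, 0.2219, 0.328]
ee_rot: [3.141, -0.0, -1.675]
force: [0.4, 1.1, -6.1]
width: 0.0198
gripper_force: 50.0
```

Run:
```python
from look import *
from plan import *
t1,q=look(12,4.028)
s=plan(q[0],q[1]*q[2],4.028,10);print((s*1000).round(1),(np.cumsum(s)*1000).round(0))
p,d=grab_frame("side");c=calibration("side");W=cloud(d,c["intrinsics"],c["R"],c["t"])
x,y,z=np.moveaxis(W,-1,0)
m=(d>0)&(z>.25)&(z<.33)&(y>.15)&(y<.3)&(abs(x-.546)<.15)
print(m.sum(),cv2.minAreaRect((W[m][:,:2]*1000).astype(np.float32)))
cv2.imwrite("pics/s6.png",p[...,::-1])
```

```text
[[15.95, 0.007], [16.0, 0.0108], [16.05, 0.0058], [16.1, 0.0083], [16.15, 0.0059], [16.2, 0.0062], [16.25, 0.0044], [16.3, 0.0027], [16.35, 0.001], [16.4, -0.0021], [16.45, -0.0029], [16.5, -0.0051]]
rms 0.0011306993019776822 t1 16.55 th -0.005339365397654637 thd -0.03256063083986385 w 4.028 bias -0.0014714093966530538 amp 0.009687774278077021
[0.54593916 0.2220652  0.32836978] [-3.14147774e+00  1.82138596e-04 -1.67459019e+00] 0.019854712339831316
[ 0.6  0.9  1.   0.8  0.3 -0.2 -0.7 -1.  -1.  -0.7] [1. 1. 2. 3. 4. 3. 3. 2. 1. 0.]
4581 ((544.1157836914062, 221.60540771484375), (113.5284423828125, 222.92941284179688), 84.00836181640625)
```

View pics/s6.png

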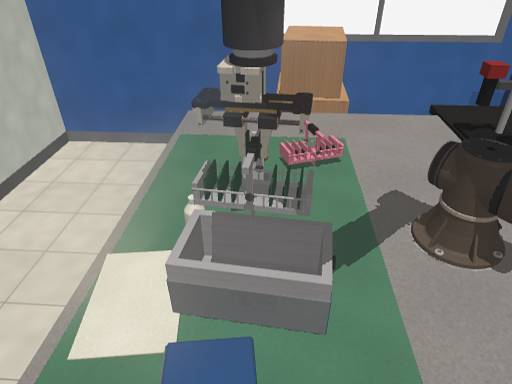

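The side view shows the basket hanging level at about (253,190), above the tank at (255,265). Swing amplitude is 0.01 rad and it is centred within 2–3 mm. I'll lower it to mid-band and hold.

Call:
servo_tool([
  {"dx":0,"dy":0,"dz":-0.002,"roll":0,"jaw":0},
  {"dx":0,"dy":0,"dz":-0.004,"roll":0,"jaw":0},
  {"dx":0,"dy":0,"dz":-0.006,"roll":0,"jaw":0},
  {"dx":0,"dy":0,"dz":-0.006,"roll":0,"jaw":0},
  {"dx":0,"dy":0,"dz":-0.006,"roll":0,"jaw":0},
  {"dx":0,"dy":0,"dz":-0.006,"roll":0,"jaw":0},
  {"dx":0,"dy":0,"dz":-0.004,"roll":0,"jaw":0},
  {"dx":0,"dy":0,"dz":-0.004,"roll":0,"jaw":0},
  {"dx":0,"dy":0,"dz":-0.002,"roll":0,"jaw":0},
  {"dx":0,"dy":0,"dz":0,"roll":0,"jaw":0},
])

```text
t: 17.85
eef_pos: [0.546, 0.222, 0.2882]
ee_rot: [3.142, -0.0, -1.675]
force: [-0.8, -0.5, -5.0]
width: 0.0195
gripper_force: 50.0
```

Call:
servo_tool([
  {"dx":0,"dy":0,"dz":0,"roll":0,"jaw":0},
  {"dx":0,"dy":0,"dz":0,"roll":0,"jaw":0},
  {"dx":0,"dy":0,"dz":0,"roll":0,"jaw":0},
  {"dx":0,"dy":0,"dz":0,"roll":0,"jaw":0},
  {"dx":0,"dy":0,"dz":0,"roll":0,"jaw":0},
  {"dx":0,"dy":0,"dz":0,"roll":0,"jaw":0},
  {"dx":0,"dy":0,"dz":0,"roll":0,"jaw":0},
  {"dx":0,"dy":0,"dz":0,"roll":0,"jaw":0},
  {"dx":0,"dy":0,"dz":0,"roll":0,"jaw":0},
  {"dx":0,"dy":0,"dz":0,"roll":0,"jaw":0},
])

```text
t: 19.1
eef_pos: [0.546, 0.222, 0.2883]
ee_rot: [3.142, -0.0, -1.675]
force: [-0.8, -0.1, -5.6]
width: 0.0195
gripper_force: 50.0
```

Call:
servo_tool([
  {"dx":0,"dy":0,"dz":0,"roll":0,"jaw":0},
  {"dx":0,"dy":0,"dz":0,"roll":0,"jaw":0},
  {"dx":0,"dy":0,"dz":0,"roll":0,"jaw":0},
  {"dx":0,"dy":0,"dz":0,"roll":0,"jaw":0},
  {"dx":0,"dy":0,"dz":0,"roll":0,"jaw":0},
  {"dx":0,"dy":0,"dz":0,"roll":0,"jaw":0},
  {"dx":0,"dy":0,"dz":0,"roll":0,"jaw":0},
  {"dx":0,"dy":0,"dz":0,"roll":0,"jaw":0},
  {"dx":0,"dy":0,"dz":0,"roll":0,"jaw":0},
  {"dx":0,"dy":0,"dz":0,"roll":0,"jaw":0},
])

```text
t: 20.35
eef_pos: [0.546, 0.222, 0.2883]
ee_rot: [3.142, -0.0, -1.675]
force: [-0.3, -0.4, -5.9]
width: 0.0199
gripper_force: 50.0
```

Call:
servo_tool([
  {"dx":0,"dy":0,"dz":0,"roll":0,"jaw":0},
  {"dx":0,"dy":0,"dz":0,"roll":0,"jaw":0},
  {"dx":0,"dy":0,"dz":0,"roll":0,"jaw":0},
  {"dx":0,"dy":0,"dz":0,"roll":0,"jaw":0},
  {"dx":0,"dy":0,"dz":0,"roll":0,"jaw":0},
  {"dx":0,"dy":0,"dz":0,"roll":0,"jaw":0},
  {"dx":0,"dy":0,"dz":0,"roll":0,"jaw":0},
  {"dx":0,"dy":0,"dz":0,"roll":0,"jaw":0},
  {"dx":0,"dy":0,"dz":0,"roll":0,"jaw":0},
  {"dx":0,"dy":0,"dz":0,"roll":0,"jaw":0},
])

```text
t: 21.6
eef_pos: [0.546, 0.222, 0.2883]
ee_rot: [-3.142, 0.0, -1.675]
force: [1.0, 0.4, -5.7]
width: 0.02
gripper_force: 50.0
```

Run:
```python
from look import *
from plan import *
t1,q=look(12,4.028)
p,d=grab_frame("side");c=calibration("side");W=cloud(d,c["intrinsics"],c["R"],c["t"])
x,y,z=np.moveaxis(W,-1,0);hs=cv2.cvtColor(p,cv2.COLOR_RGB2HSV)
# near long wall of basket: top rim height
m=(d>0)&(z>.2)&(z<.30)&(y>.255)&(y<.30)&(abs(abs(x-.546)-.06)<.035)&(hs[...,1]<60)
print(m.sum(),np.percentile(z[m],[2,10,50,90,98]).round(3),'median y',np.median(y[m]))
```

```text
[[21.6, -0.0024], [21.65, -0.0015], [21.7, 0.0001], [21.75, 0.0018], [21.8, 0.003], [21.85, 0.0046], [21.9, 0.0061], [21.95, 0.0063], [22.0, 0.0078], [22.05, 0.0081], [22.1, 0.0089], [22.15, 0.0079]]
rms 0.0002757379697555292 t1 22.2 th 0.007008079063294156 thd -0.010112476383241168 w 4.028 bias 0.0009451674701276213 amp 0.0074441930223886265
[0.54602    0.22200271 0.28824298] [ 3.14155746e+00 -3.54572875e-05 -1.67470127e+00] 0.019623103280921025
673 [0.228 0.23  0.238 0.264 0.265] median y 0.26373261845582985
```

Held for over 3 s, amplitude 0.007 rad, pivot at 0.263. Now I'll lower it by 98 mm.

Call:
servo_tool([
  {"dx":0,"dy":0,"dz":-0.002,"roll":0,"jaw":0},
  {"dx":0,"dy":0,"dz":-0.004,"roll":0,"jaw":0},
  {"dx":0,"dy":0,"dz":-0.005,"roll":0,"jaw":0},
  {"dx":0,"dy":0,"dz":-0.006,"roll":0,"jaw":0},
  {"dx":0,"dy":0,"dz":-0.006,"roll":0,"jaw":0},
  {"dx":0,"dy":0,"dz":-0.006,"roll":0,"jaw":0},
  {"dx":0,"dy":0,"dz":-0.006,"roll":0,"jaw":0},
  {"dx":0,"dy":0,"dz":-0.006,"roll":0,"jaw":0},
  {"dx":0,"dy":0,"dz":-0.005,"roll":0,"jaw":0},
  {"dx":0,"dy":0,"dz":-0.005,"roll":0,"jaw":0},
])

```text
t: 23.5
eef_pos: [0.5461, 0.222, 0.2369]
ee_rot: [-3.142, 0.0, -1.675]
force: [0.2, 0.2, -7.1]
width: 0.0196
gripper_force: 50.0
```

Call:
servo_tool([
  {"dx":0,"dy":0,"dz":-0.006,"roll":0,"jaw":0},
  {"dx":0,"dy":0,"dz":-0.006,"roll":0,"jaw":0},
  {"dx":0,"dy":0,"dz":-0.006,"roll":0,"jaw":0},
  {"dx":0,"dy":0,"dz":-0.006,"roll":0,"jaw":0},
  {"dx":0,"dy":0,"dz":-0.006,"roll":0,"jaw":0},
  {"dx":0,"dy":0,"dz":-0.006,"roll":0,"jaw":0},
  {"dx":0,"dy":0,"dz":-0.005,"roll":0,"jaw":0},
  {"dx":0,"dy":0,"dz":-0.004,"roll":0,"jaw":0},
  {"dx":0,"dy":0,"dz":-0.002,"roll":0,"jaw":0},
  {"dx":0,"dy":0,"dz":0,"roll":0,"jaw":0},
])

```text
t: 24.75
eef_pos: [0.5461, 0.222, 0.1902]
ee_rot: [3.142, -0.0, -1.675]
force: [0.2, -0.6, -5.4]
width: 0.0199
gripper_force: 50.0
```

Run:
```python
from look import *
t1,q=look(12,4.028)
p,d=grab_frame("side");c=calibration("side");W=cloud(d,c["intrinsics"],c["R"],c["t"])
x,y,z=np.moveaxis(W,-1,0);hs=cv2.cvtColor(p,cv2.COLOR_RGB2HSV)
m=(d>0)&(z>.1)&(z<.2)&(y>.255)&(y<.29)&(abs(abs(x-.546)-.06)<.035)&(hs[...,1]<60)
print(m.sum(),np.percentile(z[m],[2,10,50,90,98]).round(3),get_state()['force'])
```

```text
[[24.75, 0.002], [24.8, 0.0034], [24.85, 0.0045], [24.9, 0.006], [24.95, 0.0072], [25.0, 0.0082], [25.05, 0.0086], [25.1, 0.0085], [25.15, 0.009], [25.2, 0.0085], [25.25, 0.0082], [25.3, 0.0071]]
rms 0.00015461589413169895 t1 25.35 th 0.004583485994386922 thd -0.022831283741252952 w 4.028 bias 0.0015896679983137313 amp 0.007289458103810386
[0.54603406 0.2219862  0.19028553] [-3.14158253e+00 -6.15125886e-06 -1.67476877e+00] 0.019702117925936048
634 [0.13  0.132 0.141 0.167 0.171] [ 0.22979234  0.67002111 -6.17150956]
```

Pivot is about 15 mm above the rim, the basket is still and touching nothing, so I'm handing in.

```bash
python3 -c "
from station import *
print(job_done())"
```

```text
the job is handed in; nothing more can be done
None
```

The job is handed in: the basket hangs level and almost still (swing about 0.007 rad), centred halfway into the tank with its floor about 2 cm below the rim, after more than 3 s held above it; no verdict was returned.

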